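# Push the gift carton up the display ramp to its stop

## Task

Line up the small gift carton with the sloping display ramp and push it, without tipping it over, up between the kerbs until it rests squared up against the crossbar at the top, and leave it there. Feel for the crossbar and push gently: it is only clamped by thumbscrews and must not be shifted. Leave everything else where it stands.

Things in the scene. Friction and masses are not known exactly. Their poses are not given: they have to be found in the camera images.
- carton: plain gift carton, smallest of the cartons, loose on the bench before the ramp's low end, 22 to 55 mm off the lane's middle line to the robot's side; too wide to grasp. Solid part 120 (own x) by 160 (own y) by 50 mm high; the lid is drawn 1.5 mm wider and up to 62 mm high. 0.2 to 0.42 kg. Origin at the centre of its underside, own z up; own y points up the ramp within 0.35 rad at the start.
- ramp: fixed wooden display ramp. Origin on the bench surface at the middle of its low edge; own x across, own y horizontal in the uphill direction, own z up. The deck starts at bench level at own y = 0 and rises at 0.175 rad, 340 mm long up the slope, 184 mm wide. A 14 mm high kerb runs along each side from 50 mm up the slope to the top; lane between them 160 mm wide, flared to 176 mm at its mouth.
- lane (a point): point on the deck in the middle of the lane, 190 mm up the slope from the low edge; own y points up the slope, own z square off the deck. The crossbar (stop) stands across the lane above it: wood, 152 mm long, 40 mm high, 16 mm thick, a brass thumbscrew on each kerb.
- lane_end (a point): point on the deck in the middle of the lane, 255 mm up the slope; axes as lane. The crossbar's downhill face lies somewhere from lane to here: its place is not reported and must be seen or felt. A push of about 16 N makes it slip up the slope; pushing the carton up the deck alone takes up to about 5 N.
- card_holder: small upright block of cards on a foot, 34 x 58 x 38 mm high, standing loose between the ramp and the back wall; leave alone. Origin at the centre of its underside.
- truffle_box: small tapered card box of truffles, 71 x 113 x 51 mm, loose, left of the ramp near the robot; leave alone. Origin at the centre of its underside.
- jar: jar with screw lid, 69 mm across, 107 mm high, loose at the back on the left beyond the ramp; leave alone. Origin at the centre of its underside.

How it is judged:
At the end, for the whole second after the job is handed in: The carton lies flat on the sloping deck between the kerbs (tilted by the slope, within about 2 degrees), at rest, its front face within 5 mm of the crossbar's downhill face and square to it within 4 degrees (y of stop_bar in the frame of carton between 0.084 and 0.093 m and x of carton in the frame of ramp between -0.025 and 0.025 m and angle between the x axis of carton and the x axis of ramp, either way round below 0.07 rad and angle between carton's own z axis and vertical between 0.14 and 0.21 rad and linear speed of carton below 0.01 m/s); the robot touches nothing.
It fails at once if the crossbar is shifted by more than 6 mm (distance of stop_bar from where it was at the start of the episode above 0.006 m).
It fails at once if the card block, the truffle box or the jar is pushed by more than 20 mm (distance of any of card_holder, truffle_box, jar from where it was at the start of the episode above 0.02 m).
It fails at once if the carton is tipped by more than 30 degrees (angle between carton's own z axis and vertical above 0.52 rad).
It also fails if it takes over 61 s, if anything falls off the work surface, if the arm or the gripper's body presses on something with over 40 N, if the wrist force passes 120 N, or if a joint passes its speed limit or range.

## Robot

A 6-joint arm with a two-finger parallel gripper is mounted at the origin on a cart in front of the work surface, level with it; the furniture and walls round the work are solid. World frame = base frame: x ahead of the robot, y to its left, z up, the work surface at z = 0. Lengths are in m, angles in rad, forces in N, time in s.
With the tool pointing down it reaches from about 0.3 to 0.775 m from the base axis. Payload 14.6 kg.
Tool frame: the origin (TCP) lies between the finger pads; the fingertips stand tip_reach ahead of it and the grasp point (between the pads) lies 11 mm behind it (tip_reach is the distance from the TCP to the fingertips, in m); z points along the fingers, y is the line along which they close (so a half turn about z gives the same grasp; the last joint's range is limited). The gripper opens to 85 mm and grips with 20 to 120 N. Pads are 22 mm wide; open, the fingers measure 114 mm over their backs; the gripper's body (76 mm by 85 mm) begins 54 mm behind the grasp point. The pads swing forward as they close: fully open they stand 13 mm farther back than shut.
Start: joints at [1.157, 0.3, 1.521, -0, 1.321, -0.067], TCP at [0.187, 0.517, 0.239] pointing down, gripper open.
Joint ranges: [-3.03, 3.03], [-0.79, 2.21], [0.23, 2.52], [-1.04, 4.18], [0, 3.07], [-2.55, 2.55]. Speed limits (rad/s): [2.22, 2.22, 2.57, 3.14, 3.14, 3.14].

## Interface

Orientations are given as a rotation vector (axis times angle).
In Python, from workcell import * gives the robot as it stands.
- The arm moves only by the tool apply_moves, never from a script. Its argument "deltas" is a list of rows, each a list of 4 numbers: the shift along the tool's x, y, z in mm, then the turn about the tool's z in rad. A call has 1 to 20 rows; each row shifts and turns the commanded pose from where the row before left it, along the tool's axes as they then stand; what a row does not reach is not made up. A row lasts 1/12 s, in which the tool goes at most 41.7 mm and 7.16 degrees, less where a joint would pass 70% of its speed; a pose out of reach is approached as far as the arm can. A call with a gripper value outside its range is refused whole. "fingers" is the closure, from 0 (fully open) to 1 (shut), set as the call begins (left out, the last holds). The fingers move at their own pace and stop on an object; "grip_force" is the grip in N (left out, the last holds). Time passes only in rows, so rows that do not move let the fingers close. It gives the time, the measured TCP pose, the force, the opening and the grip force at its end, in the units of the state.
- observe(): the state, without advancing time (a new reading comes with each control period).
- get_image(name): name is "scene" or "top" or "wrist"; returns the picture (400x640x3 uint8, red, green, blue); there is no depth.
- get_calibration(name): a dict with "K" (3x3 intrinsics, pixels), "R" (3x3) and "t" (3): a world point X has camera coordinates R X + t. Camera axes: x right, y down, z forward; pixel columns grow to the right and rows downward; lengths in m; the calibration is good to about 2 mm. A picture is of the moment at which its call begins: read the wrist's pose just before it. get_calibration takes no time and is no camera call; for the wrist camera it gives the pose at the moment of the call.
- sign_off(): hands the job in; it is judged then, once.
The state is a dict: "time_s": time; "joint_positions": joint angles; "dq": joint speeds; "joint_efforts": joint torques, N m; "tool_pos": TCP position; "orientation": TCP orientation; "ft_force": force on the tool from outside, world axes, zero at the start; "wrist_torque": the same for the moment, N m; "grip_width": finger opening in m; "gripper_force": force on a finger pad.
Only numpy, scipy, OpenCV 4.12 (cv2) and the standard library are available. Lean on these libraries where they do the work, as an engineer would, in place of code of your own. Each camera call takes 0.05 s, during which the arm holds its last target. There are 200 camera calls.

## Working session

There is one attempt and no reset: what is moved stays moved. The work goes in short steps, Python scripts to look and compute and a tool call to move; the robot and the scene stay as the last step left them, time stands still between calls to the robot, and variables do not carry over. Pictures are saved under pics/ and viewed, at most 10 in all, crops included, and the job is handed in when it is done.

Besides the shell and the picture viewer there is one more tool, called as name([rows], argument=value, ...), one row to a line, values as JSON. apply_moves: Moves the arm, as the interface text tells. Its arguments: {"type":"object","properties":{"deltas":{"type":"array","items":{"type":"array","items":{"type":"number"}}},"fingers":{"type":"number"},"grip_force":{"type":"number"}},"required":["deltas"]}

```bash
mkdir -p pics; ls; python3 - <<'E'
from workcell import *
import cv2,numpy as np
s=observe();print(s)
for n in("scene","top"):
    cv2.imwrite(f"pics/{n}0.png",cv2.cvtColor(get_image(n),cv2.COLOR_RGB2BGR));c=get_calibration(n);print(n,c["K"].tolist(),np.round(c["R"],4).tolist(),c["t"], -c["R"].T@c["t"])
E
```

```text
pics
{'time_s': 0.0, 'joint_positions': array([ 1.15739343e+00,  3.00455661e-01,  1.52160005e+00, -2.35966818e-06,
        1.32070648e+00, -6.65730647e-02]), 'dq': array([-1.15008967e-03,  4.83233171e-04,  1.23870693e-04,  1.47297359e-05,
        1.56261321e-03,  6.88539232e-04]), 'joint_efforts': array([-9.61813239e-04, -5.43496406e+01, -3.61805534e+01, -1.65330966e-04,
        3.88615634e-03,  8.00738803e-05]), 'tool_pos': array([0.18685041, 0.51704009, 0.23872175]), 'orientation': array([-5.42023960e-01, -3.09420080e+00,  1.78515668e-03]), 'ft_force': array([ 0.20603306, -1.05340693,  0.33321439]), 'wrist_torque': array([ 0.00840004, -0.02857246,  0.00904727]), 'gripper_force': 0.0, 'grip_width': 0.08574945910718644}
scene [[420.2611572771251, 0.0, 323.6406858507636], [0.0, 420.2611572771251, 186.58951513321063], [0.0, 0.0, 1.0]] [[0.748, -0.6635, -0.0141], [-0.4235, -0.4608, -0.7799], [0.511, 0.5894, -0.6257]] [-0.36490953  0.33340091  0.78021089] [ 0.01547709 -0.54833792  0.7430546 ]
top [[407.1633398052053, 0.0, 329.0103696204361], [0.0, 407.1633398052053, 195.74532538250307], [0.0, 0.0, 1.0]] [[-0.007, -0.9999, 0.0108], [-0.9976, 0.0062, -0.0686], [0.0686, -0.0113, -0.9976]] [0.08382689 0.54404274 1.28408856] [0.45528008 0.09492177 1.31742279]
```

View pics/top0.png

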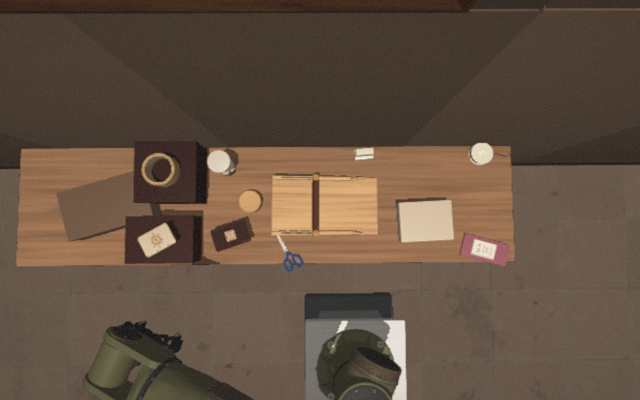

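View pics/scene0.png

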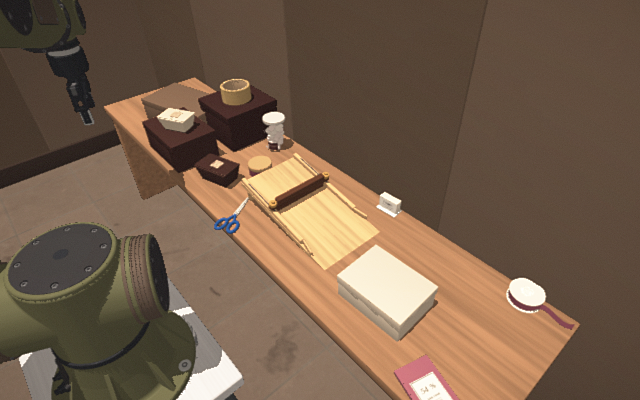

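The top view shows the cream carton at about (398–454, 199–242). The ramp spans cols 272–378 and rows 176–235, uphill to the left, with its crossbar at col ~316 between rows 176 and 234. The scene view agrees.

```bash
cat > h.py <<'E'
from workcell import *
import cv2,numpy as np
def ray(n,uv,z,c=None):
    c=c or get_calibration(n);uv=np.atleast_2d(uv).astype(float)
    d=np.c_[uv,np.ones(len(uv))]@np.linalg.inv(c["K"]).T@c["R"];o=-c["R"].T@c["t"]
    return o+d*((z-o[2])/d[:,2])[:,None]
def carton(img,z=.062,box=(385,470,185,255),n="top"):
    a,b,e,f=box;hsv=cv2.cvtColor(img,cv2.COLOR_RGB2HSV)
    m=np.zeros(img.shape[:2],np.uint8);m[e:f,a:b]=((hsv[e:f,a:b,1]<75)&(hsv[e:f,a:b,2]>140))*255
    c=max(cv2.findContours(m,cv2.RETR_EXTERNAL,cv2.CHAIN_APPROX_NONE)[0],key=cv2.contourArea)
    return m,cv2.minAreaRect((ray(n,c[:,0],z)[:,:2]*1000).astype(np.float32)),c
E
python3 - <<'E'
from h import *
im=cv2.cvtColor(cv2.imread("pics/top0.png"),cv2.COLOR_BGR2RGB)
m,r,c=carton(im);print(r,cv2.boxPoints(r).round(1).tolist())
s=cv2.cvtColor(cv2.imread("pics/scene0.png"),cv2.COLOR_BGR2RGB)
m,r,c=carton(s,.062,(325,450,240,345),"scene");print(r)
hsv=cv2.cvtColor(im,cv2.COLOR_RGB2HSV)
print("wood row205:",hsv[205,360:400].tolist())
a=cv2.resize(im[165:255,260:465],None,fx=3.9,fy=3.9,interpolation=cv2.INTER_CUBIC)
b=cv2.resize(s[140:340,230:440],None,fx=3,fy=3,interpolation=cv2.INTER_CUBIC)
cv2.imwrite("pics/a.png",cv2.cvtColor(a,cv2.COLOR_RGB2BGR));cv2.imwrite("pics/b.png",cv2.cvtColor(b,cv2.COLOR_RGB2BGR))
E
```

```text
((463.3717346191406, -216.99696350097656), (121.98860168457031, 164.24069213867188), 2.643512010574341) [[398.70001220703125, -137.8000030517578], [406.20001220703125, -301.79998779296875], [528.0999755859375, -296.20001220703125], [520.5, -132.1999969482422]]
((449.13604736328125, -228.4959716796875), (152.6459197998047, 178.506103515625), 2.5375425815582275)
wood row205: [[15, 116, 215], [15, 118, 208], [15, 120, 212], [15, 117, 211], [16, 118, 211], [15, 120, 212], [15, 117, 212], [15, 117, 210], [16, 119, 212], [16, 120, 209], [16, 120, 212], [15, 118, 211], [15, 116, 214], [16, 120, 209], [15, 118, 214], [15, 117, 213], [15, 119, 201], [15, 120, 179], [13, 117, 150], [13, 121, 146], [13, 121, 147], [13, 119, 150], [13, 121, 148], [13, 118, 151], [13, 120, 149], [13, 119, 148], [13, 120, 147], [13, 114, 150], [12, 116, 150], [13, 121, 150], [13, 113, 149], [13, 119, 148], [12, 119, 150], [13, 117, 150], [13, 120, 147], [13, 110, 128], [17, 64, 99], [21, 56, 96], [15, 63, 134], [18, 64, 190]]
```

View pics/a.png

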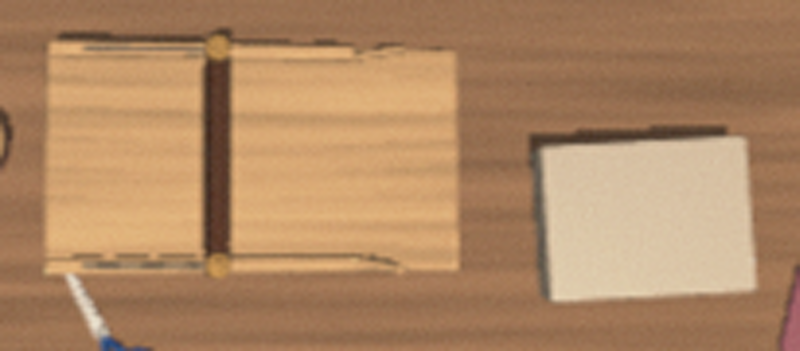

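View pics/b.png

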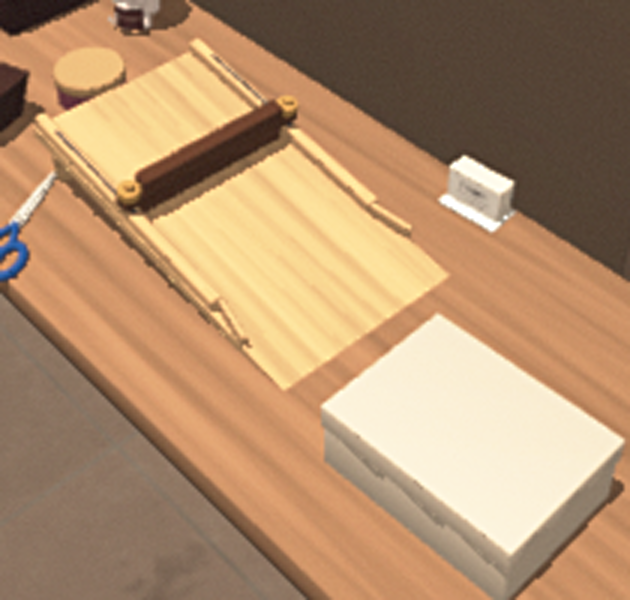

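The crops show the ramp's low edge at crop col 458, rows 52–270, and its high end at col ~46. The bar's dark strip covers cols 205–231. The carton's lid sits at cols 540–755, nearly square to the lane.

```bash
python3 - <<'E'
from h import *
im=cv2.imread("pics/top0.png");hsv=cv2.cvtColor(im,cv2.COLOR_BGR2HSV).astype(int);g=hsv[:,:,2]
f=lambda p:[260+p[0]/3.9-.37,165+p[1]/3.9-.37]
def edge(row,lo,hi):  # strongest falling/rising step, subpixel by profile crossing
    v=g[row-1:row+2,lo:hi].mean(0);d=np.abs(np.diff(v));k=d.argmax();w=d[max(0,k-2):k+3];return lo+.5+(np.arange(max(0,k-2),max(0,k-2)+len(w))*w).sum()/w.sum()
lo=[[edge(r,370,386),r] for r in range(183,231,6)];P=ray("top",lo,0);print("low edge x,y",np.polyfit(P[:,0],P[:,1],1),P[:,1].round(4))
print("low corners",ray("top",[f((458,51)),f((458,270))],0).round(4).tolist())
print("high corners z.059..073",ray("top",[f((48,41)),f((44,273))],.073).round(4).tolist())
b=[[edge(r,316,326),r] for r in range(186,228,5)]
for z in(.04,.08):P=ray("top",b,z);print("bar right edge z",z,P[:,1].round(4),np.polyfit(P[:,0],P[:,1],1))
b=[[edge(r,306,316),r] for r in range(186,228,5)]
P=ray("top",b,.08);print("bar left",P[:,1].round(4),np.polyfit(P[:,0],P[:,1],1))
print("kerb knobs z.075",ray("top",[f((218,46)),f((218,265))],.075).round(4).tolist())
# scene low corners
print("scene low",ray("scene",[[230+447/3,140+274/3],[230+286/3,140+388/3]],0).round(4).tolist())
c=[[230+440/3,140+315/3],[230+323/3,140+408/3],[230+510/3,140+557/3],[230+623/3,140+442/3]]
print("scene lid",ray("scene",c,.062).round(4).tolist())
E
```

```text
low edge x,y [-0.00128752 -0.07403701] [-0.0746 -0.0749 -0.0746 -0.0751 -0.0749 -0.0742 -0.0743 -0.0749]
low corners [[0.6038, -0.0769, 0.0], [0.4216, -0.0742, 0.0]]
high corners z.059..073 [[0.6053, 0.2556, 0.073], [0.4235, 0.2583, 0.073]]
bar right edge z 0.04 [0.1127 0.1127 0.1126 0.113  0.113  0.1132 0.1134 0.1133 0.1139] [-0.00890619  0.1176292 ]
bar right edge z 0.08 [0.1121 0.1121 0.1121 0.1125 0.1124 0.1126 0.1128 0.1127 0.1133] [-0.00890619  0.11704513]
bar left [0.1335 0.1336 0.1335 0.1335 0.1337 0.1335 0.1337 0.1338 0.1338] [-0.00242587  0.13486165]
kerb knobs z.075 [[0.6003, 0.1218, 0.075], [0.4287, 0.1226, 0.075]]
scene low [[0.6057, -0.0747, 0.0], [0.4261, -0.0754, 0.0]]
scene lid [[0.5213, -0.1396, 0.062], [0.3988, -0.1449, 0.062], [0.4048, -0.3053, 0.062], [0.5263, -0.299, 0.062]]
```

```bash
python3 -c "
import workcell as w
print([n for n in dir(w) if n[0]!='_']);print({n:getattr(w,n) for n in dir(w) if 'tip' in n.lower()})"
```

```text
['Unreachable', 'get_calibration', 'get_image', 'observe', 'sign_off', 'tip_reach']
{'tip_reach': 0.008}
```

apply_moves([
  [0,0,0,-0.1157],
  [0,0,0,-0.1157],
  [0,0,0,-0.1157],
  [-22,-26,0,0],
  [-22,-26,0,0],
  [-22,-26,0,0],
  [-22,-26,0,0],
  [-22,-26,0,0],
  [-22,-26,0,0],
  [-22,-26,0,0],
  [-22,-26,0,0],
  [-22,-26,0,0],
  [-22,-26,0,0],
  [-22,-26,0,0],
  [-22,-26,0,0],
], fingers=0)

```text
time_s: 1.35
tool_pos: [0.4518, 0.2038, 0.2391]
orientation: [0.0, -3.141, 0.0]
ft_force: [0.2, -0.2, -0.6]
grip_width: 0.0855
gripper_force: 0.0
```

apply_moves([
  [7,-30,0,0],
  [7,-30,0,0],
  [7,-30,0,0],
  [7,-30,0,0],
  [7,-30,0,0],
  [7,-30,0,0],
  [7,-30,0,0],
  [7,-30,0,0],
  [7,-30,0,0],
  [7,-30,0,0],
  [7,-30,0,0],
  [7,-30,0,0],
  [7,-30,0,0],
  [7,-30,0,0],
  [0,0,0,0],
  [0,0,0,0],
])

```text
time_s: 2.68
tool_pos: [0.3526, -0.2155, 0.2389]
orientation: [-0.004, -3.141, -0.001]
ft_force: [0.1, 0.4, 0.4]
grip_width: 0.0853
gripper_force: 0.0
```

apply_moves([
  [0,0,24,0],
  [0,0,24,0],
  [0,0,24,0],
  [0,0,24,0],
  [0,0,24,0],
  [0,0,24,0],
  [0,0,24,0],
  [0,0,24,0],
  [0,0,22,0],
  [-5,-1,0,0.0],
  [-5,0,0,0],
  [-5,0,0,0],
  [-3,0,0,0],
  [-3,0,0,0],
  [0,0,0,0],
])

```text
time_s: 3.93
tool_pos: [0.3751, -0.2159, 0.0261]
orientation: [-0.001, 3.14, -0.002]
ft_force: [0.1, 0.2, 0.3]
grip_width: 0.0853
gripper_force: 0.0
```

```bash
python3 - <<'E'
from h import *
im=get_image("top");w=get_image("wrist")
try:
    m,r,c=carton(im);print(r)
except Exception as e:print(e)
a=cv2.resize(im[165:265,340:480],None,fx=4,fy=4,interpolation=cv2.INTER_CUBIC)
b=cv2.resize(w,(480,300))
o=np.zeros((720,560,3),np.uint8);o[:400]=a;o[400:700,:480]=b
cv2.imwrite("pics/c.png",cv2.cvtColor(cv2.resize(o,(466,600)),cv2.COLOR_RGB2BGR))
E
```

```text
((463.4931945800781, -216.93624877929688), (121.74029541015625, 164.35108947753906), 2.6434316635131836)
```

View pics/c.png

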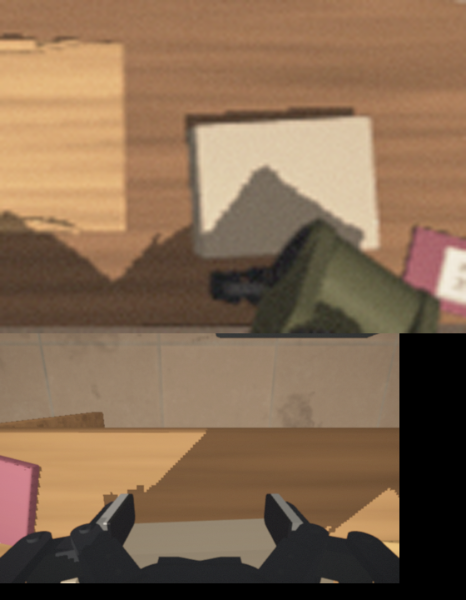

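Carton has not moved. Fingers stand low, just off its robot-side long face.

apply_moves([
  [-3,0,0,0],
  [-3,0,0,0],
  [-3,0,0,0],
  [-3,0,0,0],
  [-3,0,0,0],
  [-3,0,0,0],
  [-3,0,0,0],
  [-3,0,0,0],
  [-3,0,0,0],
  [-3,0,0,0],
])

```text
time_s: 4.87
tool_pos: [0.4044, -0.2157, 0.0252]
orientation: [0.0, -3.141, -0.0]
ft_force: [-0.3, -0.4, -0.5]
grip_width: 0.0851
gripper_force: 0.5
```

```bash
python3 - <<'E'
from h import *
m,r,c=carton(get_image("top"),box=(385,470,175,255));print(r,cv2.boxPoints(r).tolist())
E
```

```text
((484.2775573730469, -220.06527709960938), (164.01675415039062, 105.0127182006836), 88.91445922851562) [[430.2269592285156, -301.064208984375], [535.2208251953125, -303.0536804199219], [538.328125, -139.06634521484375], [433.33428955078125, -137.07687377929688]]
```

apply_moves([
  [-4,0,0,0],
  [-4,0,0,0],
  [-4,0,0,0],
  [-4,0,0,0],
  [-4,0,0,0],
  [-4,0,0,0],
  [-4,0,0,0],
  [-4,0,0,0],
  [-3,0,0,0],
  [-2,0,0,0],
  [-2,0,0,0],
  [0,0,0,0],
  [10,0,0,0],
  [20,0,0,0],
  [20,0,-10,0],
  [5,0,-24,0],
  [0,0,-24,0],
  [0,0,-24,0],
  [0,0,-24,0],
  [0,0,-24,0],
])

```text
time_s: 6.58
tool_pos: [0.3873, -0.2156, 0.1564]
orientation: [-0.0, 3.141, -0.0]
ft_force: [0.4, 0.4, -0.4]
grip_width: 0.0855
gripper_force: 0.0
```

```bash
python3 - <<'E'
from h import *
im=get_image("top")
m,r,c=carton(im,box=(385,470,170,255));print(r,cv2.boxPoints(r).tolist())
a=cv2.resize(im[165:265,260:480],None,fx=3.5,fy=3.5);cv2.imwrite("pics/d.png",cv2.cvtColor(a,cv2.COLOR_RGB2BGR))
E
```

```text
((512.7918701171875, -219.95883178710938), (164.14901733398438, 120.70475006103516), 89.66065979003906) [[451.9544677734375, -301.6744689941406], [572.6571044921875, -302.38934326171875], [573.6292724609375, -138.24319458007812], [452.9266357421875, -137.5283203125]]
```

View pics/d.png

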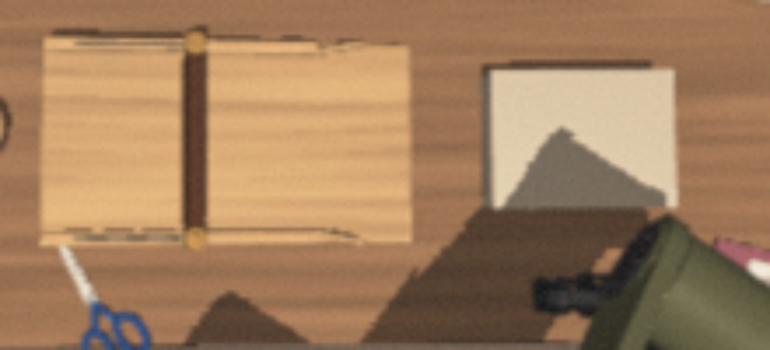

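The carton is now squared and in line with the lane at (0.513, −0.220). Next: go behind it.

apply_moves([
  [0,0,0,0.1208],
  [0,0,0,0.1208],
  [0,0,0,0.1208],
  [0,0,0,0.1208],
  [0,0,0,0.1208],
  [0,0,0,0.1208],
  [0,0,0,0.1208],
  [0,0,0,0.1208],
  [0,0,0,0.1208],
  [0,0,0,0.1208],
  [0,0,0,0.1208],
  [0,0,0,0.1208],
  [0,0,0,0.1208],
  [-18,18,0,0],
  [-18,18,0,0],
  [-18,18,0,0],
  [-18,18,0,0],
  [-18,18,0,0],
  [-18,18,0,0],
  [-18,18,0,0],
])

```text
time_s: 8.3
tool_pos: [0.5143, -0.3425, 0.1548]
orientation: [-2.221, -2.222, 0.0]
ft_force: [-0.0, -0.3, 0.1]
grip_width: 0.085
gripper_force: 0.0
```

apply_moves([
  [0,0,0,0],
  [0,0,0,0],
])

```text
time_s: 8.47
tool_pos: [0.5138, -0.342, 0.1542]
orientation: [-2.22, -2.221, 0.0]
ft_force: [-0.4, 0.8, -0.4]
grip_width: 0.0852
gripper_force: 0.0
```

apply_moves([
  [0,0,24,0],
  [0,0,24,0],
  [0,0,24,0],
  [0,0,24,0],
  [0,0,24,0],
  [0,0,6,0],
  [6,0,0,0],
  [6,0,0,0],
  [6,0,0,0],
  [4,0,0,0],
  [4,0,0,0],
  [4,0,0,0],
  [4,0,0,0],
  [4,0,0,0],
  [5,0,0,0],
  [5,0,0,0],
  [5,0,0,0],
  [5,0,0,0],
  [5,0,0,0],
  [5,0,0,0],
])

```text
time_s: 10.13
tool_pos: [0.5142, -0.2731, 0.0293]
orientation: [-2.221, -2.222, 0.0]
ft_force: [0.8, -2.5, 1.3]
grip_width: 0.0856
gripper_force: 0.9
```

apply_moves([
  [5,0,0,0],
  [5,0,0,0],
  [5,0,0,0],
  [5,0,0,0],
  [5,0,0,0],
  [5,0,0,0],
  [5,0,0,0],
  [5,0,0,0],
  [5,0,0,0],
  [5,0,0,0],
])

```text
time_s: 10.97
tool_pos: [0.5141, -0.2231, 0.0293]
orientation: [-2.221, -2.222, 0.0]
ft_force: [-0.6, -2.0, 0.3]
grip_width: 0.086
gripper_force: 0.8
```

```bash
python3 - <<'E'
from h import *
im=get_image("top");s=get_image("scene")
m,r,c=carton(im,box=(325,460,170,255));print(r,cv2.boxPoints(r).tolist())
o=np.vstack([cv2.resize(im[165:265,300:460],(640,400))[:280],cv2.resize(s[130:290,200:520],(640,320))])
cv2.imwrite("pics/e.png",cv2.cvtColor(o,cv2.COLOR_RGB2BGR))
E
```

```text
((513.5048217773438, -107.9522705078125), (118.69151306152344, 120.72896575927734), 89.60113525390625) [[452.7286682128906, -166.87635803222656], [573.4547119140625, -167.71681213378906], [574.281005859375, -49.02818298339844], [453.554931640625, -48.18772888183594]]
```

View pics/e.png

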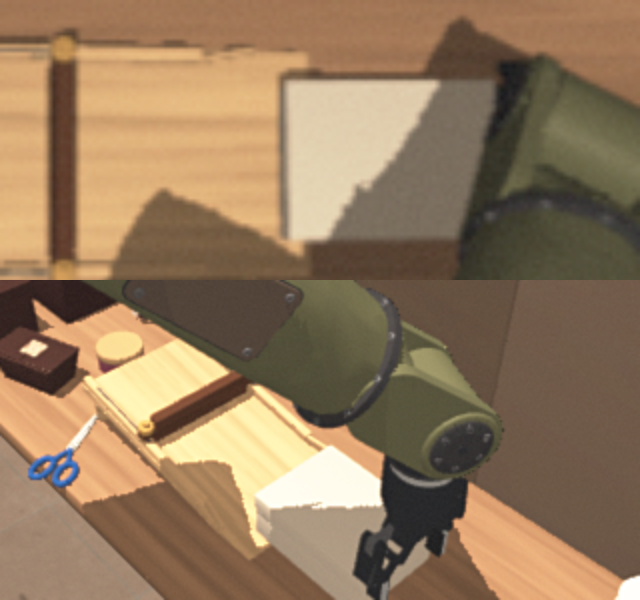

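The carton is square and centred (x 0.5135), and its front is just onto the ramp. Continue.

apply_moves([
  [5,0,0,0],
  [5,0,0,0],
  [5,0,0,0],
  [5,0,0,0],
  [5,0,0,0],
  [5,0,0,0],
  [5,0,0,0],
  [5,0,0,0],
  [5,0,0,0],
  [5,0,0,0],
  [5,0,0,0],
  [5,0,0,0],
])

```text
time_s: 12.07
tool_pos: [0.5141, -0.1631, 0.0293]
orientation: [-2.221, -2.222, 0.0]
ft_force: [0.3, -0.8, -0.0]
grip_width: 0.0856
gripper_force: 0.6
```

apply_moves([
  [5,0,0,0],
  [5,0,0,0],
  [5,0,0,0],
  [5,0,0,0],
  [5,0,0,0],
  [5,0,0,0],
  [5,0,0,0],
  [5,0,0,0],
  [5,0,0,0],
  [5,0,0,0],
  [5,0,0,0],
  [5,0,0,0],
])

```text
time_s: 13.07
tool_pos: [0.5141, -0.1031, 0.0293]
orientation: [2.221, 2.222, -0.0]
ft_force: [0.5, -1.0, -1.5]
grip_width: 0.0854
gripper_force: 0.5
```

```bash
python3 - <<'E'
from h import *
print(observe()["ft_force"],observe()["wrist_torque"])
im=get_image("top");s=get_image("scene")
m,r,c=carton(im,.08,box=(325,460,170,255));print(r,cv2.boxPoints(r).tolist())
o=np.vstack([cv2.resize(im[165:265,300:460],(640,400))[:280],cv2.resize(s[130:290,200:520],(640,320))])
cv2.imwrite("pics/f.png",cv2.cvtColor(o,cv2.COLOR_RGB2BGR))
E
```

```text
[ 0.52052112 -0.97600309 -1.45549846] [-0.16965891  0.03389046 -0.0019422 ]
((511.927001953125, 10.936267852783203), (116.1266098022461, 121.9344711303711), 89.56295776367188) [[450.5186462402344, -46.66030502319336], [572.4495849609375, -47.590389251708984], [573.3353271484375, 68.5328369140625], [451.4044189453125, 69.46292114257812]]
```

View pics/f.png

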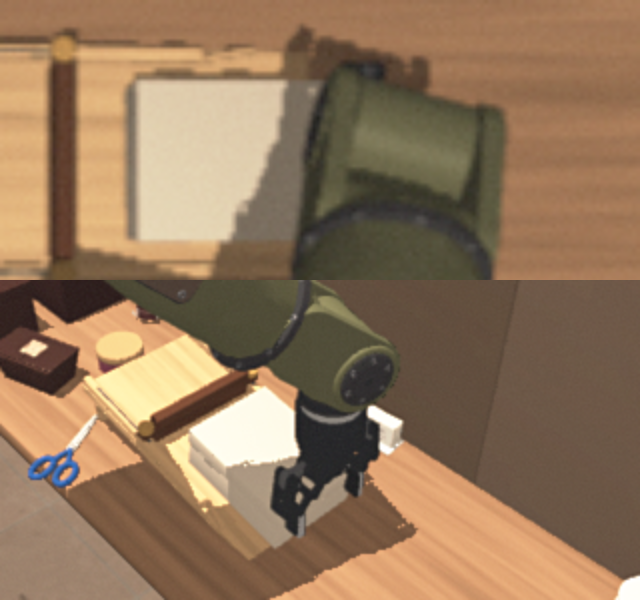

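Square and in lane; about 43 mm left to the bar.

apply_moves([
  [4,0,-1,0],
  [4,0,-1,0],
  [4,0,-1,0],
  [4,0,-1,0],
  [4,0,-1,0],
  [3,0,-1,0],
  [2,0,0,0],
  [2,0,0,0],
  [2,0,0,0],
  [1,0,0,0],
  [1,0,0,0],
])

```text
time_s: 14.08
tool_pos: [0.5142, -0.0727, 0.0354]
orientation: [2.22, 2.222, 0.0]
ft_force: [-0.0, -3.4, 3.4]
grip_width: 0.0854
gripper_force: 2.0
```

```bash
python3 - <<'E'
from h import *
im=get_image("top")
m,r,c=carton(im,.08,box=(315,460,178,230));print(r,cv2.boxPoints(r).tolist())
print(c[:,0,0].min(),im[205,312:334,2].tolist())
E
```

```text
((513.6146850585938, 41.38770294189453), (122.082763671875, 118.84857177734375), 89.60115051269531) [[453.76690673828125, -19.238536834716797], [572.6126098632812, -20.065860748291016], [573.4624633789062, 102.01394653320312], [454.61676025390625, 102.84126281738281]]
322 [63, 33, 42, 46, 45, 49, 57, 99, 123, 114, 93, 106, 147, 178, 178, 177, 180, 179, 180, 176, 178, 177]
```

apply_moves([
  [1,0,0,0],
  [1,0,0,0],
  [1,0,0,0],
  [1,0,0,0],
  [1,0,0,0],
  [1,0,0,0],
])

```text
time_s: 14.63
tool_pos: [0.514, -0.0665, 0.0353]
orientation: [-2.221, -2.222, 0.0]
ft_force: [0.0, -3.1, 3.0]
grip_width: 0.0855
gripper_force: 2.0
```

apply_moves([
  [0.5,0,0,0],
  [0.5,0,0,0],
])

```text
time_s: 14.8
tool_pos: [0.514, -0.0655, 0.0353]
orientation: [-2.221, -2.222, 0.0]
ft_force: [-0.7, -4.2, 3.3]
grip_width: 0.0856
gripper_force: 2.1
```

apply_moves([
  [0.5,0,0,0],
  [0.5,0,0,0],
])

```text
time_s: 14.97
tool_pos: [0.514, -0.0646, 0.0353]
orientation: [-2.221, -2.222, 0.0]
ft_force: [0.1, -5.1, 2.8]
grip_width: 0.0856
gripper_force: 2.2
```

apply_moves([
  [0.5,0,0,0],
  [0.5,0,0,0],
])

```text
time_s: 15.13
tool_pos: [0.514, -0.0636, 0.0353]
orientation: [2.221, 2.222, -0.0]
ft_force: [0.1, -4.4, 3.1]
grip_width: 0.0857
gripper_force: 2.1
```

apply_moves([
  [0.5,0,0,0],
  [0,0,0,0],
])

```text
time_s: 15.3
tool_pos: [0.514, -0.063, 0.0353]
orientation: [-2.221, -2.222, 0.0]
ft_force: [-0.0, -3.9, 2.2]
grip_width: 0.0856
gripper_force: 1.7
```

```bash
python3 - <<'E'
from h import *
im=get_image("top")
m,r,c=carton(im,.08,box=(315,460,178,230));print(r,cv2.boxPoints(r).tolist())
print(c[:,0,0].min(),im[205,312:334,2].tolist())
for i in range(5):
    get_image("top");print(observe()["ft_force"].round(1))
E
```

```text
((513.6264038085938, 50.536231994628906), (116.0447006225586, 118.80686950683594), 89.66059112548828) [[453.8802795410156, -7.133209228515625], [572.6851196289062, -7.8369903564453125], [573.37255859375, 108.20567321777344], [454.56768798828125, 108.90945434570312]]
320 [66, 37, 40, 46, 41, 48, 61, 87, 102, 152, 176, 178, 179, 178, 177, 176, 176, 177, 175, 175, 178, 175]
[-0.5 -3.4  2.3]
[ 0.2 -3.7  2.8]
[ 0.7 -3.4  1. ]
[ 0.1 -3.5  2.1]
[ 0.1 -3.1  2. ]
```

apply_moves([
  [0.5,0,0,0],
  [0.5,0,0,0],
])

```text
time_s: 15.77
tool_pos: [0.5141, -0.0622, 0.0353]
orientation: [2.221, 2.222, -0.0]
ft_force: [0.1, -3.5, 2.7]
grip_width: 0.0855
gripper_force: 1.9
```

apply_moves([
  [0.5,0,0,0],
])

```text
time_s: 15.85
tool_pos: [0.5141, -0.0616, 0.0353]
orientation: [2.221, 2.222, -0.0]
ft_force: [0.1, -4.3, 3.1]
grip_width: 0.0853
gripper_force: 2.1
```

apply_moves([
  [0.5,0,0,0],
])

```text
time_s: 15.93
tool_pos: [0.5141, -0.0611, 0.0353]
orientation: [2.221, 2.222, 0.0]
ft_force: [-0.1, -4.1, 3.0]
grip_width: 0.0851
gripper_force: 2.1
```

apply_moves([
  [0.5,0,0,0],
])

```text
time_s: 16.02
tool_pos: [0.5141, -0.0606, 0.0353]
orientation: [2.221, 2.222, 0.0]
ft_force: [0.7, -4.6, 3.2]
grip_width: 0.0856
gripper_force: 2.2
```

apply_moves([
  [0.5,0,0,0],
])

```text
time_s: 16.1
tool_pos: [0.5141, -0.0601, 0.0353]
orientation: [2.221, 2.222, 0.0]
ft_force: [-0.4, -4.1, 3.5]
grip_width: 0.0851
gripper_force: 2.0
```

apply_moves([
  [0.4,0,0,0],
])

```text
time_s: 16.18
tool_pos: [0.5141, -0.0597, 0.0353]
orientation: [2.221, 2.222, 0.0]
ft_force: [0.5, -4.3, 3.7]
grip_width: 0.0859
gripper_force: 2.0
```

apply_moves([
  [0.4,0,0,0],
])

```text
time_s: 16.27
tool_pos: [0.5141, -0.0593, 0.0353]
orientation: [2.221, 2.222, 0.0]
ft_force: [0.6, -4.6, 3.5]
grip_width: 0.0856
gripper_force: 2.2
```

apply_moves([
  [0.4,0,0,0],
])

```text
time_s: 16.35
tool_pos: [0.5141, -0.0589, 0.0353]
orientation: [2.221, 2.222, -0.0]
ft_force: [-0.2, -4.3, 3.7]
grip_width: 0.0853
gripper_force: 2.1
```

apply_moves([
  [0.4,0,0,0],
])

```text
time_s: 16.43
tool_pos: [0.5141, -0.0585, 0.0353]
orientation: [2.221, 2.222, 0.0]
ft_force: [-0.3, -4.4, 2.9]
grip_width: 0.0855
gripper_force: 2.2
```

```bash
python3 - <<'E'
from h import *
im=get_image("top")
m,r,c=carton(im,.08,box=(315,460,178,230));print(r,cv2.boxPoints(r).tolist())
for q in(190,205,220):print(im[q,308:330,2].tolist())
E
```

```text
((513.6476440429688, 53.590675354003906), (116.04000091552734, 118.8005599975586), 89.66059112548828) [[453.90472412109375, -4.0764312744140625], [572.7031860351562, -4.780181884765625], [573.3905639648438, 111.25778198242188], [454.59210205078125, 111.96153259277344]]
[123, 126, 125, 104, 67, 40, 39, 46, 45, 47, 69, 135, 170, 175, 174, 173, 171, 174, 175, 171, 174, 170]
[121, 126, 122, 104, 59, 35, 42, 42, 44, 48, 73, 128, 166, 177, 177, 179, 179, 178, 181, 176, 180, 174]
[131, 133, 131, 111, 69, 42, 42, 45, 48, 40, 69, 128, 170, 183, 182, 181, 182, 182, 180, 181, 181, 182]
```

apply_moves([
  [0.4,0,0,0],
])

```text
time_s: 16.57
tool_pos: [0.514, -0.0581, 0.0353]
orientation: [-2.221, -2.222, 0.0]
ft_force: [-0.3, -3.4, 2.3]
grip_width: 0.0856
gripper_force: 2.1
```

apply_moves([
  [0.4,0,0,0],
])

```text
time_s: 16.65
tool_pos: [0.514, -0.0578, 0.0353]
orientation: [2.22, 2.222, -0.0]
ft_force: [-0.5, -8.5, 3.2]
grip_width: 0.0855
gripper_force: 4.2
```

apply_moves([
  [0.4,0,0,0],
])

```text
time_s: 16.73
tool_pos: [0.514, -0.0577, 0.0353]
orientation: [2.22, 2.222, -0.001]
ft_force: [-1.2, -11.0, 3.4]
grip_width: 0.0854
gripper_force: 5.7
```

```bash
python3 - <<'E'
from h import *
im=get_image("top");a=cv2.cvtColor(cv2.imread("pics/top0.png"),cv2.COLOR_BGR2RGB)
for q in(190,205,220):print(a[q,306:330,2].tolist(),im[q,306:330,2].tolist())
print(observe()["ft_force"])
E
```

```text
[119, 119, 117, 115, 119, 101, 58, 36, 44, 45, 44, 44, 55, 93, 120, 121, 123, 120, 119, 122, 121, 121, 122, 118] [123, 125, 125, 124, 124, 106, 68, 40, 43, 47, 45, 46, 84, 143, 171, 174, 173, 172, 173, 172, 173, 173, 172, 173]
[117, 115, 116, 116, 118, 97, 58, 38, 40, 39, 41, 46, 54, 91, 115, 119, 112, 115, 115, 116, 117, 115, 115, 115] [120, 121, 123, 121, 121, 104, 63, 37, 47, 47, 45, 44, 87, 145, 175, 177, 177, 180, 182, 177, 177, 176, 180, 176]
[124, 126, 126, 128, 127, 105, 64, 33, 49, 44, 40, 41, 57, 97, 122, 122, 125, 124, 122, 123, 126, 125, 120, 121] [131, 133, 131, 134, 133, 114, 69, 34, 39, 51, 44, 46, 71, 134, 175, 184, 182, 182, 181, 181, 182, 180, 181, 181]
[ 0.15250318 -9.82847076  4.0597134 ]
```

The force jumped from 4 to 11 N and the bar's far edge hasn't moved, so it is in firm contact. Back off gently.

apply_moves([
  [-0.5,0,0,0],
  [-1,0,0,0],
  [-2,0,0,0],
  [-6,0,0,0],
  [-15,0,0,0],
  [-25,0,0,0],
  [-25,0,0,0],
  [-20,0,0,0],
  [0,0,-25,0],
  [0,0,-25,0],
  [0,0,-25,0],
  [0,0,-25,0],
  [0,0,-25,0],
  [-30,0,0,0],
  [-30,0,0,0],
  [-30,0,0,0],
  [-30,0,0,0],
  [0,0,0,0],
  [0,0,0,0],
])

```text
time_s: 18.37
tool_pos: [0.5137, -0.273, 0.1597]
orientation: [-2.222, -2.219, 0.0]
ft_force: [0.2, -0.3, -0.0]
grip_width: 0.0853
gripper_force: 0.0
```

```bash
python3 - <<'E'
from h import *
im=get_image("top");s=get_image("scene")
m,r,c=carton(im,.08,box=(315,460,178,240));print(r,cv2.boxPoints(r).tolist())
for q in(190,205,220):print(im[q,306:330,2].tolist())
o=np.vstack([cv2.resize(im[165:265,300:460],(640,400))[:280],cv2.resize(s[130:290,200:520],(640,320))])
cv2.imwrite("pics/g.png",cv2.cvtColor(o,cv2.COLOR_RGB2BGR))
E
```

```text
((512.0111083984375, 32.44276428222656), (158.3543701171875, 121.822998046875), 89.6606216430664) [[450.6316833496094, -46.37223815917969], [572.4525146484375, -47.09382629394531], [573.3905029296875, 111.25776672363281], [451.5697021484375, 111.97935485839844]]
[126, 129, 129, 127, 128, 110, 68, 42, 43, 48, 45, 49, 87, 149, 175, 176, 179, 179, 178, 177, 176, 177, 177, 176]
[125, 122, 124, 129, 126, 108, 68, 39, 41, 49, 50, 51, 87, 148, 180, 182, 182, 182, 182, 181, 185, 182, 179, 182]
[133, 135, 133, 137, 135, 116, 67, 39, 36, 49, 49, 41, 78, 143, 178, 187, 184, 189, 186, 187, 185, 185, 182, 187]
```

View pics/g.png

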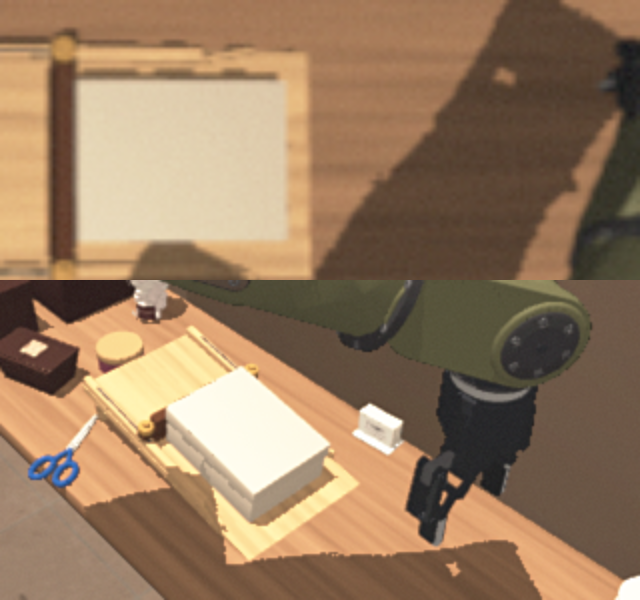

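The carton rests square against the bar, between the kerbs and centred. The bar hasn't moved and the gripper is clear.

```bash
python3 -c "
from workcell import *
print(sign_off())"
```

```text
the job is handed in; nothing more can be done
None
```

The carton is up the ramp, square against the crossbar and centred between the kerbs; the crossbar did not visibly shift, nothing else was touched, and the job was handed in at about 18 s (no verdict was returned).

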